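Peel the top moulding tray off a sticking nest and hold it over the plate

TASK

The top white tray sticks in the nest of trays. Take it by its blue corner tab and peel it free: first lift that corner well up while the opposite corner is still seated in the nest, then draw the whole tray out. Finish holding it by the tab, level and still, centred over the aluminium moulding plate and at least 10 cm above it; do not let go or put it down, do not let it touch the bench or plate, and leave the tub, the metal frame and the brush where they are.

Things in the scene. Friction and masses are not known exactly. Their poses are not given: they have to be found in the camera images.
- tray_centre (a point): Loose white tray on top of the nest: tub 148 x 108 mm (x, y), 36 high, open top, 10 mm wide rim flange, about 0.12 kg. Point: plan centre, 18 mm above its underside; z up. Its underside starts 44 mm above the bench, the lower 14 mm inside the tray below with 4 mm play all round.
- tray_tab (a point): Pinch point of the tray's blue tab: upright fin at tray x -72, y -52.5 mm, 10 mm thick, 30 long, standing 34 above the rim. Its length lies along the tray's diagonal (0.63 rad from tray x towards y), so the jaws close across the diagonal. Point: middle of the fin, 58 mm above the tray's underside, 22 above the rim, 12 below the fin's top. Axes as the tray.
- tray_far (a point): The tray's opposite lower corner, at tray x +74, y +54 mm, on its underside: the corner that stays seated while the tab corner is lifted. Axes as the tray.
- stack: Rest of the nest: two white trays with grey rims, fixed, 174 x 134 mm, top rim 58 mm above the bench. Origin: plan centre, on the bench; x along the long side. The top tray has the same yaw. Four sprung rubber nubs, one mid-side each, cling to the top tray's walls, each resisting with about 3 to 5 N until the tray has risen about 10 mm there; they let go one by one as a corner is lifted.
- plate_top (a point): Aluminium moulding plate 220 x 180 mm, fixed flat to the bench, its top 12 mm above the bench. This point is the centre of its top face, x along its long side.
- tub: Bystander: white round tub with a blue lid, 90 mm across, 60 mm high. Origin at the centre of its underside.
- frame: Bystander: open rectangular aluminium moulding frame with end lugs, 190 x 116 mm over all, 45 mm high. Origin at the centre of its underside.
- brush: Bystander: bench brush lying flat, about 190 mm long, 20 mm high. Origin on its underside, mid-length.
Not all that is in view belongs to the job. What is shaped like the stack but yellow is not meant.

How it is judged (in metres and radians):
On the way, in this order (a step that is already met when the one before it is completed fails the run):
1. the tab corner is lifted at least 25 mm while the opposite corner is still seated (under 10 mm up) (z of tray_tab in the frame of stack above 0.127 m and z of tray_far in the frame of stack below 0.054 m and horizontal distance between tray_far and tray_tab above 0.1 m and horizontal distance between tray_centre and stack below 0.04 m), for 0.1 s.
2. the tray is out of the nest, held by the fingers (z of tray_far in the frame of stack above 0.065 m and z of tray_centre in the frame of stack above 0.08 m and contact force between tray and stack below 0.1 N and contact force between the fingers and tray above 1 N), for 0.1 s.
At the end, for the whole second after the job is handed in: Fingers hold the tray over 1 N; its centre within 40 mm of the plate centre seen from above, underside 90 mm or more above the plate top, within 0.2 rad of level, still (under 0.03 m/s, 0.2 rad/s), touching neither nest, plate nor bench (horizontal distance between tray_centre and plate_top below 0.04 m and z of tray_centre in the frame of plate_top above 0.108 m and angle between tray_centre's own z axis and vertical below 0.2 rad and contact force between the fingers and tray above 1 N and contact force between tray and stack below 0.1 N and contact force between tray and plate below 0.1 N and contact force between tray and table below 0.1 N and linear speed of tray below 0.03 m/s and angular speed of tray below 0.2 rad/s); the arm keeps its last pose, push and grip.
It fails at once if the tub was moved more than 20 mm (distance of tub from where it was at the start of the episode above 0.02 m).
It fails at once if the frame was moved more than 20 mm (distance of frame from where it was at the start of the episode above 0.02 m).
It fails at once if the brush was moved more than 20 mm (distance of brush from where it was at the start of the episode above 0.02 m).
It fails at once if the tray touched the bench or the plate (contact force between tray and table above 0.3 N or contact force between tray and plate above 0.3 N).
It also fails if it takes over 45 s, if anything falls off the work surface, if the arm or the gripper's body presses on something with over 40 N, if the wrist force passes 120 N, or if a joint passes its speed limit or range.

ROBOT

A 7-joint arm with a two-finger parallel gripper is mounted at the origin on the work surface. World frame = base frame: x ahead of the robot, y to its left, z up, the work surface at z = 0. Lengths are in m, angles in degrees, forces in N, time in s.
With the tool pointing down it reaches from about 0.35 to 0.9 m from the base axis. Payload 8.1 kg.
Tool frame: the origin (TCP) lies midway between the tips of the shut fingers; the grasp point (between the pads) lies 19 mm behind it; z points along the fingers, y is the line along which they close (so a half turn about z gives the same grasp; the last joint's range is limited). The gripper opens to 92 mm and grips with 3 to 60 N. Pads are 19 mm wide; open, the fingers measure 130 mm over their backs; the gripper's body (75 mm by 190 mm) begins 47 mm behind the grasp point.
Start: joints at [-80.478, 24.895, 1.432, 90.138, -0.665, 64.973, -4.303], TCP at [0.166, 0.603, 0.227] pointing down, gripper open.
Joint ranges: [-149.89, 149.89], [-25.12, 119.58], [-72.63, 75.52], [4.76, 147.25], [-75.54, 255.54], [6.69, 114.76], [-157.13, 157.13]. Speed limits (degrees/s): [127.2, 127.2, 172.46, 172.46, 180, 180, 180].

INTERFACE

Orientations are given as [roll, pitch, yaw] about the fixed x, y, z axes, in that order (R = Rz(yaw) Ry(pitch) Rx(roll)).
In Python, from plant import manip, grab_frame, get_calibration gives the robot as it stands.
- The arm moves only by the shell command python3 -m crank 'ROWS' [FORCE]. ROWS is JSON, a list of rows, each an object with "claw": the gripper's target within -1 to 1 (fully open at 1, half-way at 0, shut at -1); "xyz": the shift along the tool's x, y, z in mm, a list of three; "rot": the turn, a rotation vector about the tool's x, y, z in degrees, a list of three. A call has 1 to 5 rows; each row shifts and turns the commanded pose from where the row before left it, along the tool's axes as they then stand; what a row does not reach is not made up. A row lasts 1/10 s, in which the tool goes at most 50 mm and 8.59 degrees, less where a joint would pass 70% of its speed; a pose out of reach is approached as far as the arm can. A call with a gripper value outside its range is refused whole. The fingers move at their own pace and stop on an object; FORCE is the grip in N (left out, the last holds). Time passes only in rows, so rows that do not move let the fingers close. It gives the time, the measured TCP pose, the force, the opening and the grip force at its end, in the units of the state.
- manip.get_state(): the state, without advancing time (a new reading comes with each control period).
- grab_frame(name): name is "scene" or "top" or "wrist"; returns (picture, depth): 420x560x3 uint8, red, green, blue; 420x560 float32, m along the optical axis (not along the pixel's ray), 0 where there is no reading.
- get_calibration(name): a dict with "K" (3x3 intrinsics, pixels), "R" (3x3) and "t" (3): a world point X has camera coordinates R X + t; the wrist camera has in their place "mount" (4x4, takes a point from camera to tool coordinates, whose origin is the TCP and whose axes are the flange's). Camera axes: x right, y down, z forward; pixel columns grow to the right and rows downward; lengths in m; the calibration is good to about 2 mm. The wrist camera is an equidistant fisheye: a pixel r from the principal point sees the ray r / f radians off the axis. A picture is of the moment at which its call begins: read the wrist's pose just before it. get_calibration takes no time and is no camera call.
- manip.job_done(): hands the job in; it is judged then, once.
The state is a dict: "clock": time; "joints": joint angles; "joint_velocities": joint speeds; "joint_torque": joint torques, N m; "eef_pos": TCP position; "tool_rot": TCP orientation; "wrist_force": force on the tool from outside, world axes, zero at the start; "wrist_torque": the same for the moment, N m; "gripper_width": finger opening in m; "grip_force": force on a finger pad.
Only numpy, scipy, OpenCV 4.12 (cv2) and the standard library are available. Lean on these libraries where they do the work, as an engineer would, in place of code of your own. Each camera call takes 0.05 s, during which the arm holds its last target. There are 200 camera calls.

## Working session

There is one attempt and no reset: what is moved stays moved. The work goes in short steps, Python scripts to look and compute and a shell command to move; the robot and the scene stay as the last step left them, time stands still between calls to the robot, and variables do not carry over. Pictures are saved under pics/ and viewed, at most 10 in all, crops included, and the job is handed in when it is done.

```bash
mkdir -p pics; cat > h.py <<'E'
import numpy as np, cv2
from plant import manip, grab_frame, get_calibration
def save(n,im): cv2.imwrite('pics/'+n+'.png',cv2.cvtColor(im,cv2.COLOR_RGB2BGR))
def cloud(name):
    im,d=grab_frame(name); c=get_calibration(name); K=np.array(c['K'])
    v,u=np.mgrid[:420,:560]
    P=np.stack([(u-K[0,2])/K[0,0]*d,(v-K[1,2])/K[1,1]*d,d],-1)
    P=(P-np.array(c['t']))@np.array(c['R']); P[d==0]=np.nan
    return im,P
E
python3 - <<'E'
from h import *
a,P=cloud('top');np.savez('top.npz',a=a,P=P)
b,Q=cloud('scene');np.savez('scene.npz',a=b,P=Q)
save('top',a);save('scene',b)
print(manip.get_state())
for n in('top','scene'):
    c=get_calibration(n);print(n,-np.array(c['R']).T@c['t'])
E
```

```text
{'clock': 0.1, 'joints': array([-80.47530663,  24.9322258 ,   1.4293729 ,  90.18132822,
        -0.66613301,  64.97229937,  -4.30454998]), 'joint_velocities': array([ 0.03729009,  0.06555679, -0.05680775, -0.16322957, -0.00871471,
       -0.02182   , -0.09018222]), 'joint_torque': array([ 2.60028966e-03, -6.69122601e+01,  9.87541638e-01, -3.15145719e+01,
       -6.06071600e-02,  3.75352066e-02,  3.36381760e-06]), 'eef_pos': array([0.16591793, 0.60212885, 0.22604294]), 'tool_rot': array([-1.79922612e+02,  5.11698291e-03,  1.64591908e+02]), 'wrist_force': array([-0.63957766,  0.05270738, -0.66714768]), 'wrist_torque': array([-0.03269851,  0.03856615, -0.00352661]), 'grip_force': 0.0, 'gripper_width': 0.09195159571841721}
top [0.30986895 0.00651366 1.69694687]
scene [ 1.36046539 -0.54095694  1.00756829]
```

View pics/top.png

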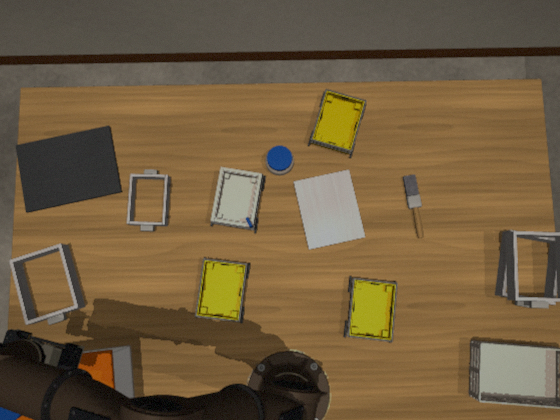

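View pics/scene.png

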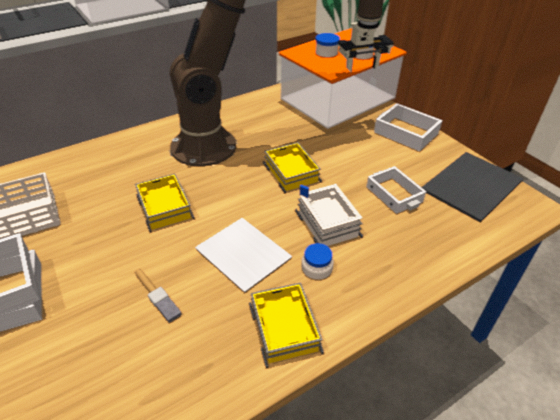

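Top view: nest at (238,198) with the blue tab at (250,222), plate at (330,208), tub (280,160), brush (414,205), frame (148,200). The scene view agrees: tab at (305,190), plate at (243,252).

```bash
python3 - <<'E'
from h import *
def blue(a):
    h=cv2.cvtColor(a,cv2.COLOR_RGB2HSV);return (h[...,0]>100)&(h[...,0]<130)&(h[...,1]>120)&(h[...,2]>40)
def rays(n,uv):
    c=get_calibration(n);R=np.array(c['R']);o=-R.T@c['t'];d=np.array([*np.linalg.solve(c['K'],[uv[0],uv[1],1])])@R
    return o,d
r=[]
for n,(x0,x1,y0,y1) in dict(top=(242,260,212,232),scene=(293,318,180,200)).items():
    z=np.load(n+'.npz');m=blue(z['a']);w=np.zeros_like(m);w[y0:y1,x0:x1]=m[y0:y1,x0:x1]
    v,u=np.nonzero(w);P=z['P'][w];print(n,len(u),u.mean(),v.mean(),'P med',np.nanmedian(P,0),'max',np.nanmax(P,0),'min',np.nanmin(P,0))
    r.append(rays(n,(u.mean(),v.mean())))
(o1,d1),(o2,d2)=r
s=np.linalg.lstsq(np.stack([d1,-d2],1),o2-o1,rcond=None)[0]
print('tab tri',o1+s[0]*d1,o2+s[1]*d2)
z=np.load('top.npz');P=z['P'];a=z['a']
def rect(name,m,box):
    x0,x1,y0,y1=box;w=np.zeros(m.shape,bool);w[y0:y1,x0:x1]=m[y0:y1,x0:x1]
    q=P[w];q=q[~np.isnan(q).any(1)]
    (c,s,an)=cv2.minAreaRect(q[:,:2].astype(np.float32));print(name,len(q),'c',np.round(c,4),'size',np.round(s,4),'ang',an,'z',np.percentile(q[:,2],[2,50,98]).round(4),'box',cv2.boxPoints((c,s,an)).round(3).tolist())
H=P[...,2];hs=cv2.cvtColor(a,cv2.COLOR_RGB2HSV)
rect('nest rim>70',(H>.07)&(H<.088),(200,275,155,240))
rect('nest>45',(H>.04)&(H<.12),(200,275,155,240))
rect('plate h',(H>.006)&(H<.02),(285,375,162,256))
rect('plate col',(hs[...,1]<50)&(hs[...,2]>120),(285,375,162,256))
rect('tub',H>.045,(262,296,143,177)); rect('frame',H>.02,(115,180,160,240))
z2=np.load('scene.npz');Q=z2['P'];h2=cv2.cvtColor(z2['a'],cv2.COLOR_RGB2HSV)
m=(h2[...,1]<50)&(h2[...,2]>120);w=np.zeros_like(m);w[212:295,190:296]=m[212:295,190:296]
q=Q[w];q=q[(np.abs(q[:,2]-.012)<.02)];print('plate scene',cv2.minAreaRect(q[:,:2].astype(np.float32)),np.median(q[:,2]))
m=(Q[...,2]>.07)&(Q[...,2]<.09);w=np.zeros_like(m);w[175:250,290:368]=m[175:250,290:368];w&=(h2[...,1]<80)
q=Q[w];print('nest scene',cv2.minAreaRect(q[:,:2].astype(np.float32)))
E
```

```text
top 24 248.54166666666666 221.83333333333334 P med [0.50604587 0.10378097 0.11302711] max [0.51896666 0.11055101 0.12131293] min [0.49478446 0.09632333 0.09531764]
scene 72 303.8333333333333 190.22222222222223 P med [0.50971985 0.10400934 0.10397268] max [0.52038102 0.11232633 0.11682242] min [0.49444549 0.09605877 0.08441476]
tab tri [0.50810785 0.10406592 0.10149372] [0.5083856  0.10451998 0.10155599]
nest rim>70 770 c [0.5893 0.1417] size [0.1288 0.1703] ang 79.62602233886719 z [0.0716 0.0799 0.0866] box [[0.49399998784065247, 0.09399999678134918], [0.6610000133514404, 0.06300000101327896], [0.6850000023841858, 0.1899999976158142], [0.5170000195503235, 0.2199999988079071]]
nest>45 2559 c [0.6171 0.1206] size [0.1601 0.2366] ang 78.79549407958984 z [0.0416 0.0533 0.0881] box [[0.48500001430511475, 0.06499999761581421], [0.7179999947547913, 0.01899999938905239], [0.7490000128746033, 0.17599999904632568], [0.5170000195503235, 0.22200000286102295]]
plate h 4045 c [ 0.5586 -0.1452] size [0.281  0.2948] ang 88.76325988769531 z [0.0063 0.0121 0.0192] box [[0.40799999237060547, -0.2829999
[... 525 characters left out ...]
 [[0.652999997138977, 0.06400000303983688], [0.6819999814033508, -0.03799999877810478], [0.7590000033378601, -0.01600000075995922], [0.7310000061988831, 0.0860000029206276]]
frame 843 c [0.5947 0.4408] size [0.1695 0.193 ] ang 88.30674743652344 z [0.0215 0.0404 0.0523] box [[0.4959999918937683, 0.35899999737739563], [0.6890000104904175, 0.3529999852180481], [0.6940000057220459, 0.5230000019073486], [0.5009999871253967, 0.527999997138977]]
plate scene ((0.5524146556854248, -0.13446873426437378), (0.2224709391593933, 0.19337759912014008), 11.682840347290039) 0.012489568594369081
nest scene ((0.5862836241722107, 0.14407193660736084), (0.1309351772069931, 0.17158104479312897), 79.73231506347656)
```

```bash
python3 - <<'E'
from h import *
for n,box in dict(top=(285,375,162,256),scene=(190,296,212,295)).items():
    a=np.load(n+'.npz')['a'];hs=cv2.cvtColor(a,cv2.COLOR_RGB2HSV)
    m=((hs[...,1]<50)&(hs[...,2]>120)).astype(np.uint8);w=np.zeros_like(m);x0,x1,y0,y1=box;w[y0:y1,x0:x1]=m[y0:y1,x0:x1]
    c=max(cv2.findContours(w,0,1)[0],key=cv2.contourArea).reshape(-1,2)
    k=get_calibration(n);R=np.array(k['R']);o=-R.T@k['t']
    d=np.linalg.solve(k['K'],np.c_[c,np.ones(len(c))].T).T@R
    X=o+d*((.012-o[2])/d[:,2])[:,None];print(n,cv2.minAreaRect(X[:,:2].astype(np.float32)))
E
python3 -m crank '[{"claw":-0.4,"xyz":[-31,-26,0],"rot":[0,0,0]},{"claw":-0.4,"xyz":[-31,-26,0],"rot":[0,0,0]},{"claw":-0.4,"xyz":[-31,-26,0],"rot":[0,0,0]},{"claw":-0.4,"xyz":[-31,-26,0],"rot":[0,0,0]},{"claw":-0.4,"xyz":[-31,-26,0],"rot":[0,0,0]}]' 60
python3 -m crank '[{"claw":-0.4,"xyz":[-31,-26,0],"rot":[0,0,0]},{"claw":-0.4,"xyz":[-31,-26,0],"rot":[0,0,0]},{"claw":-0.4,"xyz":[-31,-26,0],"rot":[0,0,0]},{"claw":-0.4,"xyz":[-31,-26,0],"rot":[0,0,0]},{"claw":-0.4,"xyz":[-31,-26,0],"rot":[0,0,0]}]'
python3 -m crank '[{"claw":-0.4,"xyz":[-31,-26,0],"rot":[0,0,0]},{"claw":-0.4,"xyz":[-31,-26,0],"rot":[0,0,0]},{"claw":-0.4,"xyz":[-31,-26,0],"rot":[0,0,0]},{"claw":-0.4,"xyz":[-31,-26,0],"rot":[0,0,0]},{"claw":-0.4,"xyz":[-28,-25,0],"rot":[0,0,0]}]'
```

```text
top ((0.5557694435119629, -0.14130723476409912), (0.22015516459941864, 0.18074063956737518), 11.289134979248047)
scene ((0.5551438927650452, -0.1389567255973816), (0.22242818772792816, 0.18183185160160065), 11.392449378967285)
clock: 0.6
eef_pos: [0.2815, 0.4344, 0.2265]
tool_rot: [-180.0, -0.0, 164.6]
wrist_force: [0.1, 0.6, 0.0]
gripper_width: 0.0563
grip_force: 0.0
clock: 1.1
eef_pos: [0.3963, 0.2679, 0.2266]
tool_rot: [-180.0, -0.0, 164.6]
wrist_force: [0.8, 0.7, -1.3]
gripper_width: 0.0278
grip_force: 0.0
clock: 1.6
eef_pos: [0.5088, 0.103, 0.2266]
tool_rot: [-180.0, -0.0, 164.6]
wrist_force: [0.6, -0.2, -0.4]
gripper_width: 0.0276
grip_force: 0.0
```

Plate centre is (0.5555, −0.140). Next, yaw to 25.7°.

```bash

python3 -m crank '[{"claw":-0.4,"xyz":[0,0,0],"rot":[0,0,8.2]},{"claw":-0.4,"xyz":[0,0,0],"rot":[0,0,8.2]},{"claw":-0.4,"xyz":[0,0,0],"rot":[0,0,8.2]},{"claw":-0.4,"xyz":[0,0,0],"rot":[0,0,8.2]},{"claw":-0.4,"xyz":[0,0,0],"rot":[0,0,8.2]}]'
python3 -m crank '[{"claw":-0.4,"xyz":[0,0,0],"rot":[0,0,8.2]},{"claw":-0.4,"xyz":[0,0,0],"rot":[0,0,8.2]},{"claw":-0.4,"xyz":[0,0,0],"rot":[0,0,8.2]},{"claw":-0.4,"xyz":[0,0,0],"rot":[0,0,8.2]},{"claw":-0.4,"xyz":[0,0,0],"rot":[0,0,8.2]}]'
python3 -m crank '[{"claw":-0.4,"xyz":[0,0,0],"rot":[0,0,8.2]},{"claw":-0.4,"xyz":[0,0,0],"rot":[0,0,8.2]},{"claw":-0.4,"xyz":[0,0,0],"rot":[0,0,8.2]},{"claw":-0.4,"xyz":[0,0,0],"rot":[0,0,8.2]},{"claw":-0.4,"xyz":[0,0,0],"rot":[0,0,8.2]}]'
python3 -m crank '[{"claw":-0.4,"xyz":[0,0,0],"rot":[0,0,8]},{"claw":-0.4,"xyz":[0,0,0],"rot":[0,0,7.9]},{"claw":-0.4,"xyz":[0,0,0],"rot":[0,0,0]}]'
python3 - <<'E'
from h import *
s=manip.get_state();print(s['joints'],s['eef_pos'],s['tool_rot'])
a,d=grab_frame('wrist');save('w1',a);c=get_calibration('wrist');np.savez('w1.npz',a=a,d=d,p=s['eef_pos'],r=s['tool_rot']);print(c)
E
```

```text
clock: 2.1
eef_pos: [0.5078, 0.1047, 0.2264]
tool_rot: [-180.0, -0.0, 123.3]
wrist_force: [-1.3, 0.8, -0.2]
gripper_width: 0.0276
grip_force: 0.0
clock: 2.6
eef_pos: [0.5077, 0.1048, 0.2265]
tool_rot: [-180.0, 0.0, 82.3]
wrist_force: [1.2, 0.6, 0.3]
gripper_width: 0.0273
grip_force: 0.0
clock: 3.1
eef_pos: [0.5078, 0.1048, 0.2265]
tool_rot: [-180.0, 0.0, 41.3]
wrist_force: [0.2, 0.8, 0.2]
gripper_width: 0.0274
grip_force: 0.0
clock: 3.4
eef_pos: [0.5078, 0.1049, 0.2264]
tool_rot: [180.0, 0.0, 25.6]
wrist_force: [0.5, -0.3, 0.5]
gripper_width: 0.0278
grip_force: 0.0
[-53.0832745   18.02188606  46.29791895 107.45837322 -14.8287155
  60.74670241 -65.2665561 ] [0.50778491 0.10491973 0.22642252] [1.79990375e+02 4.27105806e-02 2.55791504e+01]
{'K': array([[325.1922621 ,   0.        , 277.5727735 ],
       [  0.        , 325.1922621 , 209.63256837],
       [  0.        ,   0.        ,   1.        ]]), 'mount': array([[ 6.97788269e-04, -9.64982127e-01, -2.62314713e-01,
         7.02177756e-02],
       [ 9.99999567e-01,  8.34667653e-04, -4.10390243e-04,
        -1.36614439e-04],
       [ 6.14964855e-04, -2.62314313e-01,  9.64982292e-01,
        -1.57678408e-01],
       [ 0.00000000e+00,  0.00000000e+00,  0.00000000e+00,
         1.00000000e+00]])}
```

View pics/w1.png

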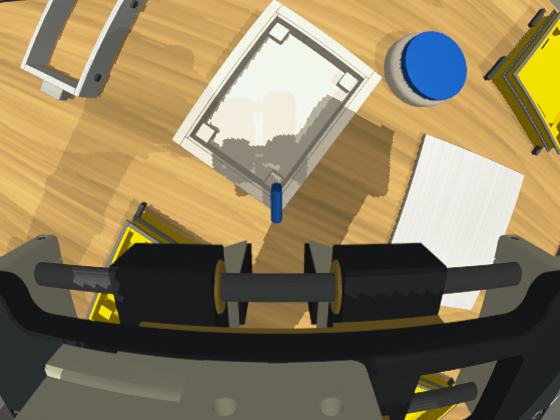

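Wrist view: the blue fin at (277,203) is upright and centred between the jaws (235–320). I'll check its position along the tool's x axis.

```bash
python3 - <<'E'
from h import *
from scipy.spatial.transform import Rotation as Ro
z=np.load('w1.npz');c=get_calibration('wrist');K=c['K'];M=c['mount']
h=cv2.cvtColor(z['a'],cv2.COLOR_RGB2HSV);m=(h[...,0]>100)&(h[...,0]<130)&(h[...,1]>120)&(h[...,2]>40)
w=np.zeros_like(m);w[175:230,260:295]=m[175:230,260:295];v,u=np.nonzero(w)
d=z['d'][w];x=(u-K[0,2])/K[0,0];y=(v-K[1,2])/K[1,1];r=np.hypot(x,y)
D=np.c_[np.sin(r)*x/r,np.sin(r)*y/r,np.cos(r)];X=D*(d/D[:,2])[:,None]
T=X@M[:3,:3].T+M[:3,3];W=T@Ro.from_euler('xyz',z['r'],degrees=True).as_matrix().T+z['p']
print(len(T));print('tool',T.min(0),T.max(0),np.median(T,0));t=T[W[:,2]>W[:,2].max()-.006];print('top face',t.min(0),t.max(0),t.mean(0),W[:,2].max())
E
```

```text
399
tool [-0.01519902 -0.00596311  0.11103136] [0.01434279 0.00287137 0.14442881] [ 0.00271887 -0.0016033   0.11333134]
top face [-0.01519902 -0.00592496  0.11103136] [0.0141904  0.00275758 0.11699261] [ 0.00039082 -0.0014707   0.11325232] 0.11538396710174403
```

Fin is centred in x, 1.5 mm off in y, with its top at z = 0.1145. Descend to TCP z ≈ 0.085 and close.

```bash

python3 -m crank '[{"claw":-0.4,"xyz":[0,-1.5,30],"rot":[0,0,0]},{"claw":-0.4,"xyz":[0,0,30],"rot":[0,0,0]},{"claw":-0.4,"xyz":[0,0,30],"rot":[0,0,0]},{"claw":-0.4,"xyz":[0,0,25],"rot":[0,0,0]},{"claw":-0.4,"xyz":[0,0,15],"rot":[0,0,0]}]'
python3 -m crank '[{"claw":-0.4,"xyz":[0,0,11],"rot":[0,0,0]},{"claw":-0.4,"xyz":[0,0,0],"rot":[0,0,0]}]'
python3 -m crank '[{"claw":-1,"xyz":[0,0,0],"rot":[0,0,0]},{"claw":-1,"xyz":[0,0,0],"rot":[0,0,0]},{"claw":-1,"xyz":[0,0,0],"rot":[0,0,0]},{"claw":-1,"xyz":[0,0,0],"rot":[0,0,0]},{"claw":-1,"xyz":[0,0,0],"rot":[0,0,0]}]' 60
python3 -c "
from h import *
print(manip.get_state()['joints'])"
```

```text
clock: 3.95
eef_pos: [0.5063, 0.106, 0.0948]
tool_rot: [-180.0, 0.1, 26.0]
wrist_force: [0.1, 0.2, 0.5]
gripper_width: 0.0273
grip_force: 0.0
clock: 4.15
eef_pos: [0.5067, 0.106, 0.0847]
tool_rot: [-180.0, 0.1, 25.8]
wrist_force: [0.2, -0.1, 0.2]
gripper_width: 0.0277
grip_force: 0.0
clock: 4.65
eef_pos: [0.508, 0.1063, 0.0865]
tool_rot: [-180.0, -0.1, 25.7]
wrist_force: [-0.0, -0.7, 5.9]
gripper_width: 0.0098
grip_force: 60.0
[-45.77516277  28.67621962  38.75341583 116.22074941 -25.86691903
  43.596327   -55.59443708]
```

Gripped (9.8 mm). Peel: rotate about the far corner, per 1.5° step x +1.07, z −4.74 mm.

```bash

python3 -m crank '[{"claw":-1,"xyz":[1.1,0,-4.7],"rot":[0,-1.5,0]},{"claw":-1,"xyz":[1.1,0,-4.7],"rot":[0,-1.5,0]},{"claw":-1,"xyz":[1.1,0,-4.7],"rot":[0,-1.5,0]},{"claw":-1,"xyz":[1.1,0,-4.7],"rot":[0,-1.5,0]}]'
python3 -m crank '[{"claw":-1,"xyz":[1.1,0,-4.7],"rot":[0,-1.5,0]},{"claw":-1,"xyz":[1.1,0,-4.7],"rot":[0,-1.5,0]},{"claw":-1,"xyz":[1.1,0,-4.7],"rot":[0,-1.5,0]},{"claw":-1,"xyz":[1.1,0,-4.7],"rot":[0,-1.5,0]},{"claw":-1,"xyz":[0,0,0],"rot":[0,0,0]}]'
python3 -m crank '[{"claw":-1,"xyz":[0,0,0],"rot":[0,0,0]}]'
python3 - <<'E'
from h import *
a,P=cloud('scene');b,Q=cloud('top')
save('s2',np.vstack([cv2.resize(a[130:280,220:420],None,fx=3,fy=2),cv2.resize(b[140:250,180:320],(600,290))]))
s=manip.get_state();print(s['joints'])
E
```

```text
clock: 5.05
eef_pos: [0.5116, 0.1082, 0.1046]
tool_rot: [-180.0, 6.1, 25.7]
wrist_force: [-2.5, -2.2, 0.5]
gripper_width: 0.0095
grip_force: 60.0
clock: 5.55
eef_pos: [0.5181, 0.1115, 0.1226]
tool_rot: [-180.0, 12.1, 25.7]
wrist_force: [-3.8, -2.1, 6.4]
gripper_width: 0.01
grip_force: 60.0
clock: 5.65
eef_pos: [0.5181, 0.1113, 0.1225]
tool_rot: [-180.0, 12.0, 25.7]
wrist_force: [-2.9, -0.8, 5.7]
gripper_width: 0.0098
grip_force: 60.0
[-46.27832239  34.26490225  41.34406091 102.72226439 -20.4214797
  63.84831972 -61.07805294]
```

View pics/s2.png

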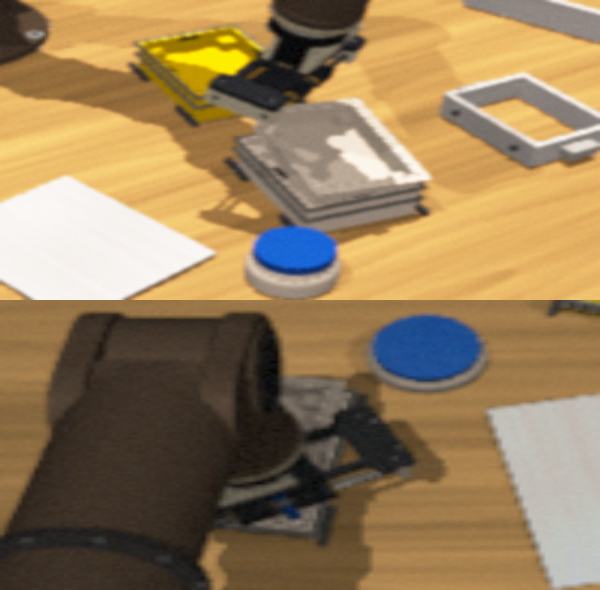

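The tab corner is lifted and the far corner still sits in the nest (scene crop ~(420,180)). Next I'll check that the tray stays rigid in the grip, using the wrist depth.

```bash
cat >> h.py <<'E'
from scipy.spatial.transform import Rotation as Ro
def tray(name=None):
    s=manip.get_state();a,d=grab_frame('wrist');c=get_calibration('wrist');K=c['K'];M=c['mount']
    if name: save(name,a)
    v,u=np.mgrid[:420,:560];x=(u-K[0,2])/K[0,0];y=(v-K[1,2])/K[1,1];r=np.hypot(x,y)+1e-9
    X=np.stack([np.tan(r)*x/r*d,np.tan(r)*y/r*d,d],-1);T=X@M[:3,:3].T+M[:3,3]
    R=Ro.from_euler('xyz',s['tool_rot'],degrees=True).as_matrix();W=T@R.T+s['eef_pos']
    # tray floor: tool x 50..130 ahead, |y|<30
    m=(d>0)&(T[...,0]>.05)&(T[...,0]<.13)&(abs(T[...,1])<.03)&(T[...,2]<.09)
    q=T[m];q=q[abs(q[:,2]-np.median(q[:,2]))<.02]
    for _ in range(3):
        A=np.c_[q[:,:2],np.ones(len(q))];k=np.linalg.lstsq(A,q[:,2],rcond=None)[0];e=abs(A@k-q[:,2]);q=q[e<max(.002,2*np.median(e))]
    n=np.array([k[0],k[1],-1]);n/=np.linalg.norm(n);nw=R@n
    # tray centre (18 above underside, on the floor normal) from nominal grasp offset in tool x
    cen=np.array([.089,0,k@[.089,0,1]])
    print('pts',len(q),'floor tool slopes deg',np.degrees(k[:2]),'z0',k[2],'normal world',nw,'tilt deg',np.degrees(np.arccos(abs(nw[2]))))
    for L in (.089,.18): print('floor pt at',L,(R@[L,0,k@[L,0,1]]+s['eef_pos']).round(4))
    return a,T,W
E
python3 -c "
from h import *
tray('w2')"
```

```text
pts 12652 floor tool slopes deg [-0.13547572  0.30222336] z0 0.03984600022519123 normal world [0.18730499 0.08352522 0.97874429] tilt deg 11.834441010229106
floor pt at 0.089 [0.5892 0.1456 0.0654]
floor pt at 0.18 [0.6694 0.1842 0.0467]
```

View pics/w2.png

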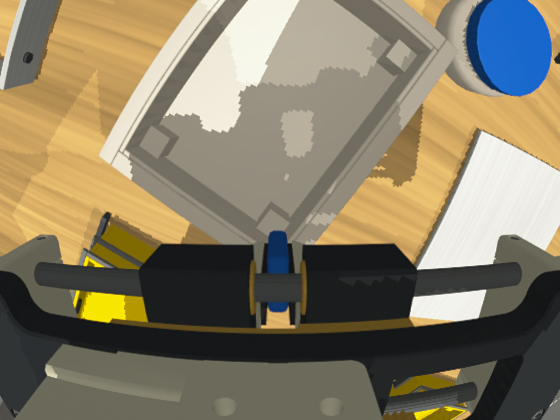

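The wrist view shows the fin firmly in the pads at (278,270). The tray is rigid with the tool, tilted 11.8°, and the far floor is at 0.047 (seated). Step 1 is met, so peel on to 22.5° and draw up.

```bash

python3 -m crank '[{"claw":-1,"xyz":[1.1,0,-4.7],"rot":[0,-1.5,0]},{"claw":-1,"xyz":[1.1,0,-4.7],"rot":[0,-1.5,0]},{"claw":-1,"xyz":[1.1,0,-4.7],"rot":[0,-1.5,0]},{"claw":-1,"xyz":[1.1,0,-4.7],"rot":[0,-1.5,0]},{"claw":-1,"xyz":[1.1,0,-4.7],"rot":[0,-1.5,0]}]'
python3 -m crank '[{"claw":-1,"xyz":[1.1,0,-4.7],"rot":[0,-1.5,0]},{"claw":-1,"xyz":[1.1,0,-4.7],"rot":[0,-1.5,0]},{"claw":-1,"xyz":[0,0,0],"rot":[0,0,0]}]'
python3 -m crank '[{"claw":-1,"xyz":[-1.9,0,-4.6],"rot":[0,0,0]},{"claw":-1,"xyz":[-1.9,0,-4.6],"rot":[0,0,0]},{"claw":-1,"xyz":[-1.9,0,-4.6],"rot":[0,0,0]},{"claw":-1,"xyz":[-1.9,0,-4.6],"rot":[0,0,0]},{"claw":-1,"xyz":[-1.9,0,-4.6],"rot":[0,0,0]}]'
python3 -c "
from h import *
tray()
print(manip.get_state()['joints'])"
```

```text
clock: 6.3
eef_pos: [0.5275, 0.1166, 0.1436]
tool_rot: [-179.9, 19.6, 25.7]
wrist_force: [-4.1, 0.0, 0.9]
gripper_width: 0.0097
grip_force: 60.0
clock: 6.6
eef_pos: [0.5331, 0.1191, 0.1514]
tool_rot: [-180.0, 22.6, 25.8]
wrist_force: [-4.2, 0.8, 2.7]
gripper_width: 0.0099
grip_force: 60.0
clock: 7.1
eef_pos: [0.5336, 0.1187, 0.1771]
tool_rot: [180.0, 22.5, 25.7]
wrist_force: [0.3, 0.5, -1.0]
gripper_width: 0.0092
grip_force: 60.0
pts 12595 floor tool slopes deg [0.22025712 0.00035027] z0 0.039792407033478486 normal world [0.34731501 0.16711546 0.92273762] tilt deg 22.670357748959546
floor pt at 0.089 [0.5939 0.1477 0.106 ]
floor pt at 0.18 [0.6696 0.1841 0.071 ]
[-44.46581895  39.18208678  41.9410193   88.3126861  -17.24897991
  83.30534923 -63.64214081]
```

Tray is free (force −1 N ≈ its weight, still rigid). Lift, level, then carry.

```bash

python3 -m crank '[{"claw":-1,"xyz":[-5.7,0,-13.8],"rot":[0,0,0]},{"claw":-1,"xyz":[-5.7,0,-13.8],"rot":[0,0,0]},{"claw":-1,"xyz":[-5.7,0,-13.8],"rot":[0,0,0]},{"claw":-1,"xyz":[-5.7,0,-13.8],"rot":[0,0,0]},{"claw":-1,"xyz":[-3.8,0,-9.2],"rot":[0,0,0]}]'
python3 -m crank '[{"claw":-1,"xyz":[0,0,0],"rot":[0,4.5,0]},{"claw":-1,"xyz":[0,0,0],"rot":[0,4.5,0]},{"claw":-1,"xyz":[0,0,0],"rot":[0,4.5,0]},{"claw":-1,"xyz":[0,0,0],"rot":[0,4.5,0]},{"claw":-1,"xyz":[0,0,0],"rot":[0,4.5,0]}]'
python3 -c "
from h import *
tray()
print(manip.get_state()['joints'])"
```

```text
clock: 7.65
eef_pos: [0.534, 0.1186, 0.2481]
tool_rot: [180.0, 22.4, 25.7]
wrist_force: [0.3, 0.6, -1.8]
gripper_width: 0.0097
grip_force: 60.0
clock: 8.15
eef_pos: [0.5336, 0.1186, 0.2468]
tool_rot: [-180.0, -0.2, 25.7]
wrist_force: [-0.1, -0.5, -2.0]
gripper_width: 0.0101
grip_force: 60.0
pts 12582 floor tool slopes deg [0.19841229 0.03402616] z0 0.039846764993736544 normal world [ 3.35769688e-04 -8.26866846e-04  9.99999602e-01] tilt deg 0.05113308148308669
floor pt at 0.089 [0.6139 0.1573 0.207 ]
floor pt at 0.18 [0.6959 0.1967 0.207 ]
[-52.13332917  19.38499545  45.88065752 102.62254673 -15.59313936
  64.08419411 -65.52222868]
```

```bash

python3 -m crank '[{"claw":-1,"xyz":[-6,8,0],"rot":[0,0,0]},{"claw":-1,"xyz":[-12,16,0],"rot":[0,0,0]},{"claw":-1,"xyz":[-15,20,0],"rot":[0,0,0]},{"claw":-1,"xyz":[-15,20,0],"rot":[0,0,0]},{"claw":-1,"xyz":[-15,20,0],"rot":[0,0,0]}]'
python3 -m crank '[{"claw":-1,"xyz":[-15,20,0],"rot":[0,0,0]},{"claw":-1,"xyz":[-15,20,0],"rot":[0,0,0]},{"claw":-1,"xyz":[-15,20,0],"rot":[0,0,0]},{"claw":-1,"xyz":[-15,20,0],"rot":[0,0,0]},{"claw":-1,"xyz":[-15,20,0],"rot":[0,0,0]}]'
python3 -m crank '[{"claw":-1,"xyz":[-15,20,0],"rot":[0,0,0]},{"claw":-1,"xyz":[-12,16,0],"rot":[0,0,0]},{"claw":-1,"xyz":[-9,12,0],"rot":[0,0,0]},{"claw":-1,"xyz":[-6,8,0],"rot":[0,0,0]},{"claw":-1,"xyz":[-2,2,0],"rot":[0,0,0]}]'
python3 -m crank '[{"claw":-1,"xyz":[0,0,0],"rot":[0,0,0]},{"claw":-1,"xyz":[0,0,0],"rot":[0,0,0]},{"claw":-1,"xyz":[0,0,0],"rot":[0,0,0]},{"claw":-1,"xyz":[0,0,0],"rot":[0,0,0]},{"claw":-1,"xyz":[0,0,0],"rot":[0,0,0]}]'
python3 - <<'E'
from h import *
tray()
s=manip.get_state();print(s['joints'],abs(s['joint_velocities']).max())
a,P=cloud('scene');save('s3',a)
E
```

```text
clock: 8.7
eef_pos: [0.5129, 0.013, 0.2461]
tool_rot: [179.9, 0.1, 25.6]
wrist_force: [0.3, -0.7, -2.7]
gripper_width: 0.0095
grip_force: 60.0
clock: 9.2
eef_pos: [0.4883, -0.1097, 0.2462]
tool_rot: [180.0, 0.1, 25.6]
wrist_force: [0.4, -0.3, -1.6]
gripper_width: 0.0097
grip_force: 60.0
clock: 9.7
eef_pos: [0.4738, -0.1803, 0.2462]
tool_rot: [180.0, 0.1, 25.6]
wrist_force: [0.4, -0.2, -1.9]
gripper_width: 0.0097
grip_force: 60.0
clock: 10.2
eef_pos: [0.4746, -0.1778, 0.2462]
tool_rot: [-180.0, -0.0, 25.7]
wrist_force: [0.3, -0.2, -1.3]
gripper_width: 0.0099
grip_force: 60.0
pts 12577 floor tool slopes deg [0.22341683 0.06736225] z0 0.03977842138825485 normal world [4.01058659e-03 4.72215625e-04 9.99991846e-01] tilt deg 0.23137764676620334
floor pt at 0.089 [ 0.5547 -0.1392  0.2061]
floor pt at 0.18 [ 0.6367 -0.0996  0.2057]
[-25.3646217   16.0864623   51.02816214 107.53131406 -14.01119762
  62.902678   -33.24407853] 0.15707998795406358
```

View pics/s3.png

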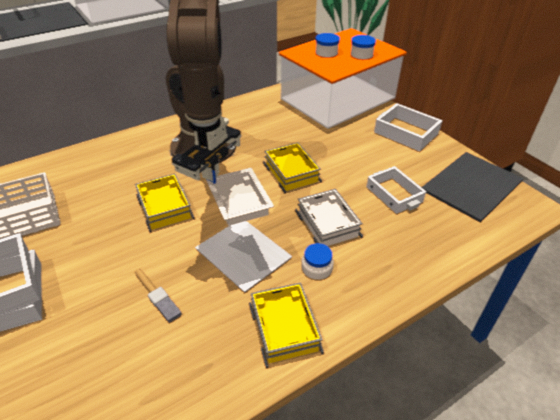

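The tray (240,195) is held level above the plate (243,252). Its centre measures (0.555, −0.139), against the plate centre at (0.5555, −0.140). The nest, tub, frame and brush look unmoved.

```bash
python3 -c "
from plant import manip
print(manip.job_done())"
```

```text
the job is handed in; nothing more can be done
None
```

The job is handed in: the tray was peeled free by its tab, and by my last measurements it is held level and still, within about 2 mm of centre and about 19 cm above the plate; no verdict came back on hand-in.

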